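Snap the grease coupler onto a tilted nipple and hold it home

TASK

The roller bearing needs greasing: lift the steel grease coupler off the freely turning turntable, leaving the tin and the bearing ring standing on it. Push the coupler mouth first, squarely in line, onto the tilted nipple of the bearing block until it snaps past the catches, press it fully home on the nipple's flange against the spring pin, and finish while still gripping it and holding it down there; do not let go.

Things in the scene. Friction and masses are not known exactly. Their poses are not given: they have to be found in the camera images.
- coupler: Grease coupler, 0.2 to 0.4 kg: round steel cup 36 mm across, 46 mm tall, open below, standing mouth down on the turntable. Origin: centre of the mouth; z up its axis to the grip. The mouth is a lip of 23 mm bore, 5 mm long; behind it the bore is 29 mm wide, with a flat ceiling 38 mm above the mouth. It may go on the nipple turned to any angle about its axis.
- turntable_base: Fixed foot of the turntable; origin on the bench under the disc's axis. The grey disc is 280 mm across, flat top 30 mm above the bench, and turns freely when pushed. Coupler, tin and bearing ring stand on it about 85 mm from the axis, 120 degrees apart, in any order.
- tin: Closed aluminium tin, 56 mm across, 36 mm tall, standing on the turntable. Origin: centre of its underside, z up.
- bearing: Steel bearing ring, 52 mm outside, 25 mm bore, 16 mm tall, lying flat on the turntable. Origin: centre of its underside, z up.
- block: Green bearing block fixed to the bench: foot 90 x 160 x 14 mm, barrel 68 mm across, its level axis along the block's y, 44 mm up; a 38 mm boss leans 0.5 rad from vertical towards the block's -x. Origin: centre of the underside.
- nipple: Steel nipple on the block's boss. Origin: centre of the upper face of its 34 mm flange, 88 mm above the bench; z outwards along its axis, 0.5 rad from vertical. Stem 20 mm across, 30 mm long, the last 5 mm tapered to 12 mm; a 9 mm brass pin sticks out of it to 49 mm above the flange. Fully home = the coupler's mouth rests on the flange.
- nipple_pin (a joint): How far the spring pin in the nipple is pushed in (m): 0 free, 0.011 with the coupler fully home, stop at 0.013. The spring pushes back with 3 N at first and 8 N at fully home.
- grip (a point): Point on the coupler's axis 70 mm above its mouth, in its dark square grip, 26 x 26 mm, which spans 46 to 90 mm above the mouth (a 12 mm brass plug goes on to 98 mm). Axes as the coupler's: x and y are normal to the grip's flat sides.
- catches (a point): Point on the nipple's axis 15 mm above the flange, level with four sprung catches that stand out to 28 mm across. The coupler's lip meets them with its mouth 19 mm above the flange; the push grows to about 7 to 15 N at 15 mm, then drops; the catches spring out behind the lip (snap) at 10 mm. If let go then, the pin lifts the mouth to about 6.5 mm up, where the catches retain it.
There are look-alikes about, which are no part of the job. What is meant by the coupler is not purple, and is the smaller of those in its own colour.

How it is judged:
By the outcome, as a careful person would: the job done as asked, in the order asked, and still so for the second after the job is handed in, while the arm keeps its last pose, push and grip.
It also fails if it takes over 42 s, if anything falls off the work surface, if the arm or the gripper's body presses on something with over 40 N, if the wrist force passes 120 N, or if a joint passes its speed limit or range.

ROBOT

A 7-joint arm with a two-finger parallel gripper is mounted at the origin on the work surface. World frame = base frame: x ahead of the robot, y to its left, z up, the work surface at z = 0. Lengths are in mm, angles in rad, forces in N, time in s.
With the tool pointing down it reaches from about 400 to 875 mm from the base axis. Payload 4.4 kg.
Tool frame: the origin (TCP) lies at the very end of the fingers, on their centre line; the grasp point (between the pads) lies 19 mm behind it; z points along the fingers, y is the line along which they close (so a half turn about z gives the same grasp; the last joint's range is limited). The gripper opens to 85 mm and grips with 20 to 120 N. Pads are 22 mm wide; open, the fingers measure 114 mm over their backs; the gripper's body (76 mm by 85 mm) begins 54 mm behind the grasp point. The pads swing forward as they close: fully open they stand 13 mm farther back than shut.
Start: joints at [1.276, 0.628, 0.038, 1.517, -0.027, 0.996, -0.02], TCP at [147.453, -633.068, 231.313] pointing down, gripper open.
Joint ranges: [-3.06, 3.06], [-0.37, 2.12], [-1.25, 1.32], [0.18, 2.47], [-1.1, 4.24], [0.23, 1.98], [-2.94, 2.94]. Speed limits (rad/s): [2.57, 2.57, 3.14, 3.14, 3.14, 3.14, 3.14].

INTERFACE

Orientations are given as [roll, pitch, yaw] about the fixed x, y, z axes, in that order (R = Rz(yaw) Ry(pitch) Rx(roll)).
In Python, from cell import read_state, get_image, camera_params, finish_job gives the robot as it stands.
- The arm moves only by the tool arm_command, never from a script. Its argument "deltas" is a list of rows, each an object of numbers: "dx", "dy", "dz": the shift along the world's x, y, z in m; "yaw": the turn about the world's z in degrees; "jaw": the opening, from 0 (shut) to 1 (fully open). A call has 1 to 20 rows; each row is the pose to reach, as a shift and turn from the pose commanded when the call began; what a row does not reach only later rows make up. A row lasts 1/10 s, in which the tool goes at most 50 mm and 8.59 degrees, less where a joint would pass 70% of its speed; a pose out of reach is approached as far as the arm can. A call with a gripper value outside its range is refused whole. The fingers move at their own pace and stop on an object; the grip force is fixed at half the most. Time passes only in rows, so rows that repeat a pose let the fingers close. It gives the time, the measured TCP pose, the force, the opening and the grip force at its end, in the units of the state.
- read_state(): the state, without advancing time (a new reading comes with each control period).
- get_image(name): name is "scene" or "top" or "wrist"; returns (picture, depth): 480x640x3 uint8, red, green, blue; 480x640 float32, mm along the optical axis (not along the pixel's ray), 0 where there is no reading.
- camera_params(name): a dict with "camera_matrix" (3x3 intrinsics, pixels), "extrinsics" (4x4, takes a point from camera to world coordinates). Camera axes: x right, y down, z forward; pixel columns grow to the right and rows downward; lengths in mm; the calibration is good to about 2 mm. A picture is of the moment at which its call begins: read the wrist's pose just before it. camera_params takes no time and is no camera call; for the wrist camera it gives the pose at the moment of the call.
- finish_job(): hands the job in; it is judged then, once.
The state is a dict: "clock": time; "qpos": joint angles; "qd": joint speeds; "tau": joint torques, N m; "eef_pos": TCP position; "tool_rot": TCP orientation; "force": force on the tool from outside, world axes, zero at the start; "torque": the same for the moment, N m; "width": finger opening in mm; "gripper_force": force on a finger pad.
Only numpy, scipy, OpenCV 4.12 (cv2) and the standard library are available. Lean on these libraries where they do the work, as an engineer would, in place of code of your own. Each camera call takes 0.05 s, during which the arm holds its last target. There are 200 camera calls.

## Working session

There is one attempt and no reset: what is moved stays moved. The work goes in short steps, Python scripts to look and compute and a tool call to move; the robot and the scene stay as the last step left them, time stands still between calls to the robot, and variables do not carry over. Pictures are saved under pics/ and viewed, at most 10 in all, crops included, and the job is handed in when it is done.

Besides the shell and the picture viewer there is one more tool, called after "Request:" as name(argument=value, ...) on one line, values as JSON. arm_command: Moves the arm, as the interface text tells. Its arguments: {"type":"object","properties":{"deltas":{"type":"array"}},"required":["deltas"]}

```bash
ls; mkdir -p pics; python3 - <<'E'
from cell import *
import cv2,numpy as np
print(read_state())
for n in ("scene","top","wrist"):
    p=camera_params(n);im,d=get_image(n);np.savez(f"{n}0.npz",im=im,d=d,K=p["camera_matrix"],E=p["extrinsics"])
    cv2.imwrite(f"pics/{n}0.png",im[:,:,::-1]);print(n,np.round(p["extrinsics"],3).tolist())
E
```

```text
pics
{'clock': 0.0, 'qpos': array([ 1.27619374,  0.62931341,  0.03844674,  1.5183865 , -0.02701888,
        0.99631142, -0.02002142]), 'qd': array([ 0.00081062, -0.00078026, -0.00086929,  0.00038558, -0.00103271,
       -0.00034646, -0.00152214]), 'tau': array([ 2.48727042e-05, -5.63395214e+01,  1.22663241e+00, -1.93443096e+01,
        1.10309984e-02,  1.06751028e-02,  2.70329150e-05]), 'eef_pos': array([ 147.31349683, -632.43277329,  230.40447043]), 'tool_rot': array([-3.13969197e+00,  1.09238301e-05,  2.28766612e-01]), 'force': array([0.30498834, 0.16722816, 1.11748933]), 'torque': array([ 0.0324609 , -0.04023652, -0.04099719]), 'gripper_force': 0.0, 'width': 85.20153291005794}
scene [[-0.73, 0.387, -0.564, 1113.498], [0.684, 0.392, -0.616, 736.412], [-0.017, -0.835, -0.55, 761.25], [0.0, 0.0, 0.0, 1.0]]
top [[0.002, -0.985, 0.173, 255.495], [-1.0, -0.006, -0.025, -3.592], [0.026, -0.173, -0.985, 1130.35], [0.0, 0.0, 0.0, 1.0]]
wrist [[0.226, -0.934, -0.278, 218.377], [-0.974, -0.217, -0.063, -616.87], [-0.002, 0.285, -0.959, 373.961], [0.0, 0.0, 0.0, 1.0]]
```

View pics/scene0.png

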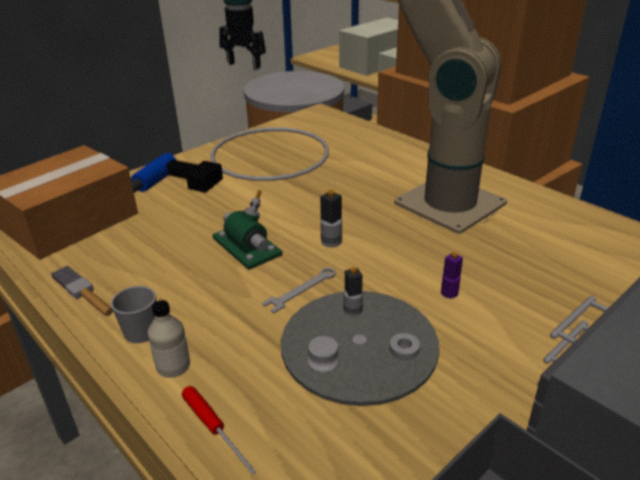

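View pics/top0.png

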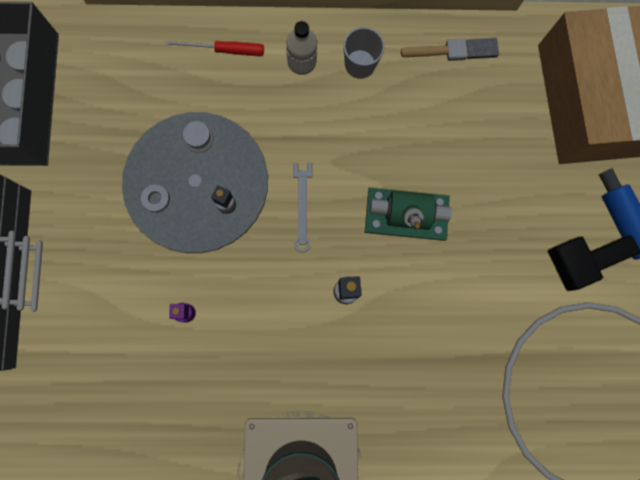

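```bash
cat > h.py <<'E'
import numpy as np,cv2
from cell import *
def cloud(im,d,K,E):
    v,u=np.mgrid[:480,:640];P=np.stack([(u-K[0,2])*d/K[0,0],(v-K[1,2])*d/K[1,1],d,np.ones_like(d)],-1)@np.asarray(E).T
    P=P[...,:3];P[d<=0]=np.nan;return P
def load(n):
    z=np.load(n+"0.npz");return z["im"],cloud(z["im"],z["d"],z["K"],z["E"])
def snap(n):
    p=camera_params(n);im,d=get_image(n);return im,cloud(im,d,p["camera_matrix"],p["extrinsics"])
def rect(xy): return cv2.minAreaRect(xy.astype(np.float32))
E
python3 - <<'E'
from h import *
for n,ur in (("top",(222,197)),("scene",(353,277))):
    im,P=load(n);z=P[...,2]
    print(n,"K",np.load(n+"0.npz")["K"][0,0],"coupler px",P[ur[1],ur[0]])
    c=P[ur[1],ur[0]]
    near=np.hypot(P[...,0]-c[0],P[...,1]-c[1])<45
    for lo,hi in((40,72),(80,112),(112,123),(123,135)):
        m=near&(z>lo)&(z<hi);q=P[m];print(lo,hi,m.sum(),np.nanmean(q,0).round(1),rect(q[:,:2]) if m.sum()>3 else 0)
    # disc
    m=(abs(z-30)<4)&(np.hypot(P[...,0]-c[0],P[...,1]-c[1])<260);q=P[m];print("disc",m.sum(),q.mean(0),cv2.minEnclosingCircle(q[:,:2].astype(np.float32)))
    # block
    g=(im[...,1].astype(int)>im[...,0]+15)&(im[...,1].astype(int)>im[...,2]+10)&(z>0)&(z<100)
    q=P[g];b=np.nanmedian(q,0);print("green",g.sum(),b)
    nb=np.hypot(P[...,0]-b[0],P[...,1]-b[1])<130
    f=nb&(abs(z-14)<5)&g;print("foot",f.sum(),rect(P[f][:,:2]))
    for lo,hi in((88,98),(98,108),(108,118),(118,128),(128,140)):
        m=nb&(z>lo)&(z<hi);print(lo,hi,m.sum(),P[m].mean(0).round(1) if m.any() else 0)
E
```

```text
top K 588.6552296405446 coupler px [489.73051596 139.12673897 123.60590498]
40 72 81 [484.9 136.2  56. ] ((488.6929626464844, 137.7412109375), (17.053325653076172, 36.25941467285156), 34.16208267211914)
80 112 86 [488.5 138.1  96.2] ((488.0589904785156, 139.55117797851562), (17.221843719482422, 34.83286666870117), 21.618824005126953)
112 123 187 [495.4 142.2 119.4] ((496.6123352050781, 142.8839569091797), (25.759044647216797, 26.55901336669922), 65.39311218261719)
123 135 46 [496.5 143.1 126.9] ((496.6243896484375, 144.41024780273438), (16.703296661376953, 20.234012603759766), 53.40763854980469)
disc 13719 [538.77802944 204.95887713  29.9359066 ] ((477.5185852050781, 128.33689880371094), 241.48037719726562)
green 2219 [ 475.952661   -195.83535169   18.34748297]
foot 1110 ((485.7750244140625, -204.99063110351562), (158.8980255126953, 89.21617126464844), 84.81993103027344)
88 98 126 [ 472.3 -202.1   92.4]
98 108 41 [ 457.6 -198.9  104.5]
108 118 78 [ 454.5 -200.3  112.8]
118 128 15 [ 447.7 -199.4  122.4]
128 140 21 [ 440.4 -200.4  131.4]
scene K 592.9303932943467 coupler px [506.598531
[... 299 characters left out ...]
3 151 [502.4 148.1 118.1] ((499.4031677246094, 145.491943359375), (27.524709701538086, 26.20958709716797), 64.54894256591797)
123 135 30 [500.1 145.5 126.9] ((499.6591796875, 145.37863159179688), (11.29168701171875, 10.38450813293457), 65.89176177978516)
disc 11983 [554.67657888 219.36940159  29.45843235] ((487.5628662109375, 213.64141845703125), 199.2807159423828)
green 1438 [ 511.47962286 -184.97836197   23.99771501]
foot 667 ((490.02203369140625, -199.05775451660156), (161.88909912109375, 89.41807556152344), 84.0408706665039)
88 98 89 [ 472.7 -197.1   92.3]
98 108 45 [ 460.9 -194.4  103.6]
108 118 46 [ 457.  -197.4  112.3]
118 128 25 [ 447.3 -197.5  123. ]
128 140 6 [ 444.1 -198.4  130. ]
```

Request:
arm_command(deltas=[{"dx":0.28,"dy":0.25,"dz":0,"yaw":-20,"jaw":1},{"dx":0.28,"dy":0.25,"dz":0,"yaw":-20,"jaw":1},{"dx":0.28,"dy":0.25,"dz":0,"yaw":-20,"jaw":1},{"dx":0.28,"dy":0.25,"dz":0,"yaw":-20,"jaw":1},{"dx":0.28,"dy":0.25,"dz":0,"yaw":-20,"jaw":1},{"dx":0.28,"dy":0.25,"dz":0,"yaw":-20,"jaw":1},{"dx":0.28,"dy":0.25,"dz":0,"yaw":-20,"jaw":1},{"dx":0.28,"dy":0.25,"dz":0,"yaw":-20,"jaw":1},{"dx":0.35,"dy":0.777,"dz":0,"yaw":-38,"jaw":1},{"dx":0.35,"dy":0.777,"dz":0,"yaw":-38,"jaw":1},{"dx":0.35,"dy":0.777,"dz":0,"yaw":-38,"jaw":1},{"dx":0.35,"dy":0.777,"dz":0,"yaw":-38,"jaw":1},{"dx":0.35,"dy":0.777,"dz":0,"yaw":-38,"jaw":1},{"dx":0.35,"dy":0.777,"dz":0,"yaw":-38,"jaw":1},{"dx":0.35,"dy":0.777,"dz":0,"yaw":-38,"jaw":1},{"dx":0.35,"dy":0.777,"dz":0,"yaw":-38,"jaw":1},{"dx":0.35,"dy":0.777,"dz":0,"yaw":-38,"jaw":1},{"dx":0.35,"dy":0.777,"dz":0,"yaw":-38,"jaw":1},{"dx":0.35,"dy":0.777,"dz":0,"yaw":-38,"jaw":1},{"dx":0.35,"dy":0.777,"dz":0,"yaw":-38,"jaw":1}])

```text
clock: 2.15
eef_pos: [497.3, 150.3, 230.9]
tool_rot: [-3.139, 0.001, -0.425]
force: [-0.7, -0.7, -0.3]
width: 85.1
gripper_force: 0.0
```

```bash
python3 - <<'E'
from h import *
im,P=snap("wrist");cv2.imwrite("pics/w1.png",im[:,:,::-1])
s=read_state();print(s["eef_pos"],s["tool_rot"],s["qpos"].round(2))
z=P[...,2]
near=np.hypot(P[...,0]-498,P[...,1]-144)<40
for lo,hi in((40,72),(80,112),(114,123),(124,135)):
    m=near&(z>lo)&(z<hi);q=P[m];print(lo,hi,m.sum(),q.mean(0).round(1) if m.any() else 0,rect(q[:,:2]) if m.sum()>3 else 0)
E
```

```text
[497.10298496 146.65526699 230.88931003] [-3.14132105e+00  6.86317943e-04 -4.29213144e-01] [-0.46  0.45  0.17  1.89 -0.1   0.82 -2.24]
40 72 275 [511.  138.2  56.4] ((507.2969055175781, 139.26914978027344), (35.149845123291016, 14.462549209594727), 69.55970764160156)
80 112 340 [508.8 137.7  97. ] ((508.5206298828125, 137.88217163085938), (25.873573303222656, 1.997452735900879), 66.3955078125)
114 123 1289 [498.7 142.5 120.6] ((497.5007019042969, 142.90245056152344), (25.79812240600586, 25.817726135253906), 65.8446273803711)
124 135 288 [497.7 142.9 128.5] ((497.272216796875, 142.97445678710938), (11.427139282226562, 11.594403266906738), 80.49124145507812)
```

View pics/w1.png

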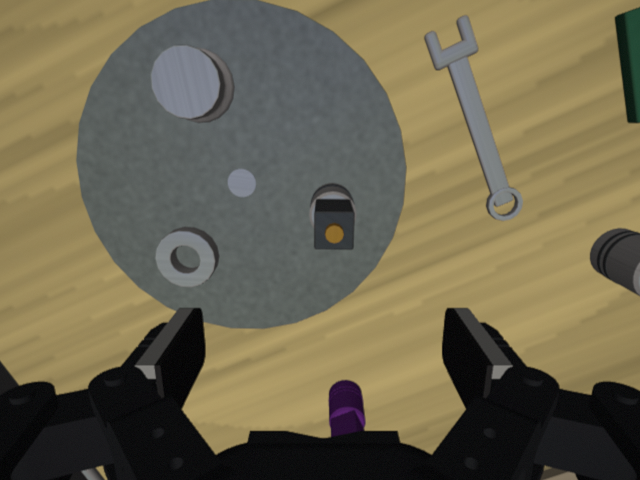

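Request:
arm_command(deltas=[{"dx":0,"dy":-0.001,"dz":-0.03,"yaw":0.5,"jaw":1},{"dx":0,"dy":-0.001,"dz":-0.06,"yaw":0.5,"jaw":1},{"dx":0,"dy":-0.001,"dz":-0.09,"yaw":0.5,"jaw":1},{"dx":0,"dy":-0.001,"dz":-0.115,"yaw":0.5,"jaw":1},{"dx":0,"dy":-0.001,"dz":-0.135,"yaw":0.5,"jaw":1},{"dx":0,"dy":-0.001,"dz":-0.149,"yaw":0.5,"jaw":1},{"dx":0,"dy":-0.001,"dz":-0.149,"yaw":0.5,"jaw":1},{"dx":0,"dy":-0.001,"dz":-0.149,"yaw":0.5,"jaw":1},{"dx":0,"dy":-0.001,"dz":-0.149,"yaw":0.5,"jaw":0.4},{"dx":0,"dy":-0.001,"dz":-0.149,"yaw":0.5,"jaw":0.2},{"dx":0,"dy":-0.001,"dz":-0.149,"yaw":0.5,"jaw":0},{"dx":0,"dy":-0.001,"dz":-0.149,"yaw":0.5,"jaw":0},{"dx":0,"dy":-0.001,"dz":-0.149,"yaw":0.5,"jaw":0},{"dx":0,"dy":-0.001,"dz":-0.149,"yaw":0.5,"jaw":0},{"dx":0,"dy":-0.001,"dz":-0.149,"yaw":0.5,"jaw":0},{"dx":0,"dy":-0.001,"dz":-0.149,"yaw":0.5,"jaw":0}])

```text
clock: 3.8
eef_pos: [497.7, 143.1, 82.9]
tool_rot: [-3.141, -0.001, -0.425]
force: [-0.9, -0.2, 5.7]
width: 25.5
gripper_force: 58.8
```

Request:
arm_command(deltas=[{"dz":0.02,"jaw":0},{"dz":0.05,"jaw":0},{"dz":0.09,"jaw":0},{"dz":0.13,"jaw":0},{"dz":0.16,"jaw":0},{"dz":0.16,"dx":0.005,"dy":-0.03,"yaw":2,"jaw":0},{"dz":0.16,"dx":0.013,"dy":-0.07,"yaw":5,"jaw":0},{"dz":0.16,"dx":0.02,"dy":-0.11,"yaw":8,"jaw":0},{"dz":0.16,"dx":0.03,"dy":-0.15,"yaw":10,"jaw":0},{"dz":0.16,"dx":0.038,"dy":-0.19,"yaw":13,"jaw":0},{"dz":0.16,"dx":0.045,"dy":-0.23,"yaw":15,"jaw":0},{"dz":0.16,"dx":0.053,"dy":-0.27,"yaw":17,"jaw":0},{"dz":0.16,"dx":0.058,"dy":-0.31,"yaw":19,"jaw":0},{"dz":0.16,"dx":0.063,"dy":-0.335,"yaw":19,"jaw":0},{"dz":0.16,"dx":0.065,"dy":-0.352,"yaw":19,"jaw":0},{"dz":0.16,"dx":0.065,"dy":-0.352,"yaw":19,"jaw":0},{"dz":0.16,"dx":0.065,"dy":-0.352,"yaw":19,"jaw":0},{"dz":0.16,"dx":0.065,"dy":-0.352,"yaw":19,"jaw":0}])

```text
invalid input at $.deltas[0]: expected keys dx, dy, dz, yaw, jaw
```

Request:
arm_command(deltas=[{"dx":0,"dy":0,"yaw":0,"dz":0.02,"jaw":0},{"dx":0,"dy":0,"yaw":0,"dz":0.05,"jaw":0},{"dx":0,"dy":0,"yaw":0,"dz":0.09,"jaw":0},{"dx":0,"dy":0,"yaw":0,"dz":0.13,"jaw":0},{"dx":0,"dy":0,"yaw":0,"dz":0.16,"jaw":0},{"dz":0.16,"dx":0.005,"dy":-0.03,"yaw":2,"jaw":0},{"dz":0.16,"dx":0.013,"dy":-0.07,"yaw":5,"jaw":0},{"dz":0.16,"dx":0.02,"dy":-0.11,"yaw":8,"jaw":0},{"dz":0.16,"dx":0.03,"dy":-0.15,"yaw":10,"jaw":0},{"dz":0.16,"dx":0.038,"dy":-0.19,"yaw":13,"jaw":0},{"dz":0.16,"dx":0.045,"dy":-0.23,"yaw":15,"jaw":0},{"dz":0.16,"dx":0.053,"dy":-0.27,"yaw":17,"jaw":0},{"dz":0.16,"dx":0.058,"dy":-0.31,"yaw":19,"jaw":0},{"dz":0.16,"dx":0.063,"dy":-0.335,"yaw":19,"jaw":0},{"dz":0.16,"dx":0.065,"dy":-0.352,"yaw":19,"jaw":0},{"dz":0.16,"dx":0.065,"dy":-0.352,"yaw":19,"jaw":0},{"dz":0.16,"dx":0.065,"dy":-0.352,"yaw":19,"jaw":0},{"dz":0.16,"dx":0.065,"dy":-0.352,"yaw":19,"jaw":0}])

```text
clock: 5.6
eef_pos: [562.5, -206.5, 242.0]
tool_rot: [-3.14, 0.001, -0.091]
force: [-0.5, 0.3, -3.0]
width: 25.5
gripper_force: 60.0
```

```bash
cat >> h.py <<'E'
from scipy.optimize import least_squares
def cylfit(Q,c0,a0,r):
    a0=np.asarray(a0,float);a0/=np.linalg.norm(a0);e1=np.cross(a0,[0.1,1,0]);e1/=np.linalg.norm(e1);e2=np.cross(a0,e1)
    def un(x):
        a=a0+x[2]*e1+x[3]*e2;return c0+x[0]*e1+x[1]*e2,a/np.linalg.norm(a)
    def f(x):
        c,a=un(x);return np.linalg.norm(np.cross(Q-c,a),axis=1)-r
    s=least_squares(f,[0,0,0,0],loss="soft_l1",f_scale=1.0);c,a=un(s.x);return c,a,np.median(abs(f(s.x)))
def cupfit(G,th,views=("scene","top","wrist"),tag=None):
    """G grasp point, th tilt guess; mouth toward +block x"""
    bx=np.array([np.cos(-.096),np.sin(-.096),0]);a=np.cos(th)*np.array([0,0,1.])-np.sin(th)*bx
    C=G-a*50;out=[]
    for n in views:
        im,P=snap(n)
        if tag: cv2.imwrite(f"pics/{n}{tag}.png",im[:,:,::-1])
        d=P-G;s=d@a;rr=np.linalg.norm(np.cross(np.nan_to_num(d),a),axis=-1)
        m=(s<-33)&(s>-68)&(rr<26)&(rr>8)
        q=P[m]
        if len(q)<30: print(n,"few",len(q));continue
        c,ax,e=cylfit(q,C,a,18.);ax*=np.sign(ax[2])
        print(n,len(q),"c at G height",(c+ax*((G[2]-c[2])/ax[2])).round(1),"axis",ax.round(3),"lean+",np.degrees(np.arctan2(-ax@bx,ax[2])).round(1),"side",np.degrees(ax@[.096,.995,0]).round(1),"err",e.round(2));out.append(q)
    return out
E
python3 - <<'E'
from h import *
s=read_state();T=s["eef_pos"];print(T,s["tool_rot"])
cupfit(T+[0,0,19],0.,tag="2")
for n in("top","scene","wrist"):
    im,P=snap(n);z=P[...,2];b=np.array([488,-202])
    nb=(np.hypot(P[...,0]-450,P[...,1]+199)<60)
    A0=np.array([-.477,.046,.878]);F=np.array([464.3,-199.7,88])
    d=P-F;sx=d@A0;rr=np.linalg.norm(np.cross(np.nan_to_num(d),A0),axis=-1)
    q=P[(sx>3)&(sx<25)&(rr<17)];pin=P[(sx>32)&(sx<47)&(rr<10)]
    fl=P[(abs(sx)<3)&(rr<20)&(rr>11)]
    print(n,len(q),len(pin),len(fl))
    for Q,r in((q,10.),(pin,4.5)):
        if len(Q)>12:
            c,a,e=cylfit(Q,F,A0,r);a*=np.sign(a[2]);print(r,"at z88",(c+a*((88-c[2])/a[2])).round(1),"at z125",(c+a*((125-c[2])/a[2])).round(1),a.round(3),e.round(2))
    g=(im[...,1].astype(int)>im[...,0]+15)&(im[...,1].astype(int)>im[...,2]+10)&(abs(z-14)<5)&(np.hypot(P[...,0]-488,P[...,1]+202)<130)
    if g.sum()>50: print("foot",g.sum(),rect(P[g][:,:2]))
    if len(fl): print("fl",fl.mean(0))
E
```

```text
[ 562.47604556 -206.50191312  242.03615794] [-3.13979165e+00  8.53458382e-04 -9.13341127e-02]
scene 277 c at G height [ 563.1 -206.8  261. ] axis [ 0.005 -0.016  1.   ] lean+ -0.4 side -0.9 err 0.99
top 109 c at G height [ 561.8 -207.   261. ] axis [ 0.002 -0.006  1.   ] lean+ -0.2 side -0.3 err 0.37
wrist 1599 c at G height [ 561.7 -207.5  261. ] axis [-0.004 -0.003  1.   ] lean+ 0.2 side -0.2 err 0.13
top 0 0 0
foot 106 ((512.1629028320312, -129.5697784423828), (16.750202178955078, 53.1114387512207), 65.41107177734375)
scene 93 28 36
10.0 at z88 [ 463.7 -200.4   88. ] at z125 [ 442.  -203.2  125. ] [-0.504 -0.065  0.861] 1.35
4.5 at z88 [ 486.2 -189.9   88. ] at z125 [ 440.3 -200.9  125. ] [-0.765 -0.184  0.617] 1.17
foot 669 ((492.4947814941406, -201.11300659179688), (163.0750274658203, 87.73792266845703), 86.70978546142578)
fl [ 469.79922353 -196.55383676   89.485594  ]
wrist 0 0 0
foot 3831 ((488.17694091796875, -204.95263671875), (158.57382202148438, 87.91912841796875), 84.32958984375)
```

View pics/wrist2.png

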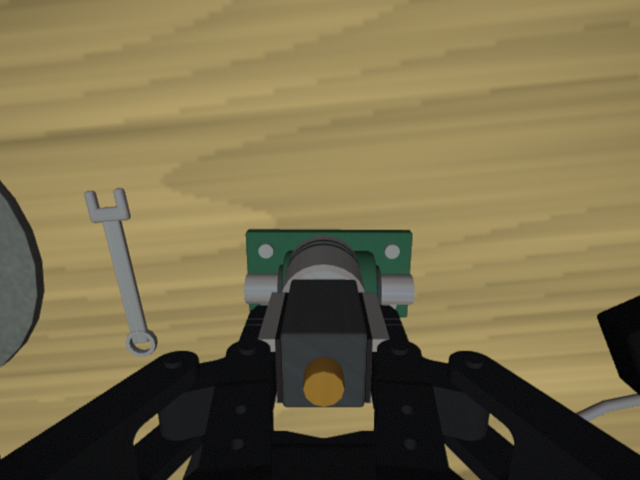

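Request:
arm_command(deltas=[{"dx":0,"dy":-0.001,"dz":-0.04,"yaw":0,"jaw":0},{"dx":0,"dy":-0.001,"dz":-0.08,"yaw":0,"jaw":0},{"dx":0,"dy":-0.001,"dz":-0.115,"yaw":0,"jaw":0},{"dx":0,"dy":-0.001,"dz":-0.14,"yaw":0,"jaw":0},{"dx":0,"dy":-0.001,"dz":-0.154,"yaw":0,"jaw":0},{"dx":0,"dy":-0.001,"dz":-0.154,"yaw":0,"jaw":0},{"dx":-0.01,"dy":-0.001,"dz":-0.154,"yaw":0,"jaw":0},{"dx":-0.018,"dy":0,"dz":-0.154,"yaw":0,"jaw":0},{"dx":-0.022,"dy":0.001,"dz":-0.154,"yaw":0,"jaw":0},{"dx":-0.026,"dy":0.001,"dz":-0.154,"yaw":0,"jaw":0},{"dx":-0.03,"dy":0.002,"dz":-0.154,"yaw":0,"jaw":0},{"dx":-0.034,"dy":0.002,"dz":-0.154,"yaw":0,"jaw":0},{"dx":-0.034,"dy":0.002,"dz":-0.154,"yaw":0,"jaw":0}])

```text
clock: 7.2
eef_pos: [534.5, -207.8, 90.7]
tool_rot: [3.14, -0.013, -0.093]
force: [7.3, 0.5, -1.3]
width: 25.4
gripper_force: 60.0
```

```bash
python3 - <<'E'
from h import *
s=read_state();T=s["eef_pos"];print(T,s["tool_rot"],s["force"])
cupfit(T+[0,0,19],0.1,tag="3")
E
```

```text
[ 534.46740784 -207.75021309   90.74548018] [ 3.13982635 -0.01314093 -0.09330038] [ 7.29210265  0.52950286 -1.3328968 ]
scene 270 c at G height [ 535.9 -207.4  109.7] axis [-0.038 -0.001  0.999] lean+ 2.1 side -0.3 err 1.38
top few 0
wrist 1874 c at G height [ 533.9 -208.2  109.7] axis [-0.071  0.008  0.997] lean+ 4.1 side 0.1 err 0.14
```

Request:
arm_command(deltas=[{"dx":-0.004,"dy":0,"dz":0,"yaw":0,"jaw":0},{"dx":-0.008,"dy":0.001,"dz":0,"yaw":0,"jaw":0},{"dx":-0.012,"dy":0.001,"dz":0,"yaw":0,"jaw":0},{"dx":-0.016,"dy":0.002,"dz":0,"yaw":0,"jaw":0},{"dx":-0.02,"dy":0.002,"dz":0,"yaw":0,"jaw":0},{"dx":-0.02,"dy":0.002,"dz":0,"yaw":0,"jaw":0},{"dx":-0.02,"dy":0.002,"dz":0,"yaw":0,"jaw":0}])

```text
clock: 8.05
eef_pos: [515.9, -206.2, 91.6]
tool_rot: [3.139, -0.016, -0.093]
force: [8.1, 0.3, 3.9]
width: 25.2
gripper_force: 59.8
```

```bash
python3 - <<'E'
from h import *
s=read_state();T=s["eef_pos"];print(T,s["tool_rot"],s["force"])
cupfit(T+[0,0,19],0.35,("wrist","scene"),tag="4")
E
```

```text
[ 515.9447103  -206.17376371   91.55425537] [ 3.13910774 -0.0157847  -0.09300939] [8.09369932 0.33421314 3.89766154]
wrist 3277 c at G height [ 518.5 -206.8  110.6] axis [-0.327  0.033  0.944] lean+ 19.2 side 0.1 err 0.19
scene 318 c at G height [ 515.2 -203.8  110.6] axis [-0.372  0.058  0.926] lean+ 22.1 side 1.3 err 1.87
```

Request:
arm_command(deltas=[{"dx":-0.004,"dy":0,"dz":0,"yaw":0,"jaw":0},{"dx":-0.008,"dy":0.001,"dz":0,"yaw":0,"jaw":0},{"dx":-0.011,"dy":0.001,"dz":0,"yaw":0,"jaw":0},{"dx":-0.011,"dy":0.001,"dz":0,"yaw":0,"jaw":0},{"dx":-0.011,"dy":0.001,"dz":0,"yaw":0,"jaw":0}])

```text
clock: 8.65
eef_pos: [505.2, -205.3, 91.2]
tool_rot: [3.139, -0.016, -0.093]
force: [9.1, -0.1, -0.6]
width: 25.5
gripper_force: 59.5
```

```bash
python3 - <<'E'
from h import *
s=read_state();T=s["eef_pos"];print(T,s["tool_rot"],s["force"])
cupfit(T+[0,0,19],0.5,("wrist","scene"),tag="5")
E
```

```text
[ 505.17566033 -205.25361225   91.16407756] [ 3.13890117 -0.0160093  -0.0928465 ] [ 9.09219898 -0.08274154 -0.56211185]
wrist 4723 c at G height [ 509.5 -205.9  110.2] axis [-0.481  0.05   0.875] lean+ 29.0 side 0.2 err 0.26
scene 325 c at G height [ 509.4 -204.8  110.2] axis [-0.468  0.04   0.883] lean+ 28.0 side -0.3 err 1.74
```

Request:
arm_command(deltas=[{"dx":0.03,"dy":-0.003,"dz":0,"yaw":0,"jaw":0},{"dx":0.04,"dy":-0.003,"dz":0.04,"yaw":0,"jaw":0},{"dx":0.04,"dy":-0.003,"dz":0.08,"yaw":0,"jaw":0},{"dx":0.03,"dy":-0.003,"dz":0.12,"yaw":0,"jaw":0},{"dx":0.02,"dy":0,"dz":0.155,"yaw":0,"jaw":0},{"dx":-0.02,"dy":0,"dz":0.165,"yaw":0,"jaw":0},{"dx":-0.05,"dy":0.004,"dz":0.165,"yaw":0,"jaw":0},{"dx":-0.08,"dy":0.008,"dz":0.15,"yaw":0,"jaw":0},{"dx":-0.1,"dy":0.008,"dz":0.13,"yaw":0,"jaw":0},{"dx":-0.1,"dy":0.008,"dz":0.112,"yaw":0,"jaw":0},{"dx":-0.1,"dy":0.008,"dz":0.112,"yaw":0,"jaw":0},{"dx":-0.1,"dy":0.008,"dz":0.112,"yaw":0,"jaw":0},{"dx":-0.1,"dy":0.008,"dz":0.112,"yaw":0,"jaw":0},{"dx":-0.1,"dy":0.008,"dz":0.112,"yaw":0,"jaw":0}])

```text
clock: 10.15
eef_pos: [398.4, -196.3, 201.1]
tool_rot: [3.141, -0.002, -0.094]
force: [1.1, 0.8, -4.2]
width: 25.5
gripper_force: 59.8
```

```bash
cat >> h.py <<'E'
A0=np.array([-.477,.046,.878]);F0=np.array([464.3,-202.7,88])
def nip(n,tag=None,wide=0):
    im,P=snap(n);d=P-F0;sx=d@A0;rr=np.linalg.norm(np.cross(np.nan_to_num(d),A0),axis=-1)
    for nm,lo,hi,R,r in(("stem",3,11,16,10.),("pin",32,47,11,4.5),("boss",-22,-8,25,19.)):
        Q=P[(sx>lo)&(sx<hi)&(rr<R)]
        if len(Q)>25:
            off=least_squares(lambda x:np.linalg.norm(np.cross(Q-F0-np.array([x[0],x[1],0]),A0),axis=1)-r,[0,0],loss="soft_l1").x
            c,a,e=cylfit(Q,F0,A0,r);a*=np.sign(a[2]);print(n,nm,len(Q),"F off fixed dir",off.round(1),"free: at z88",(c+a*((88-c[2])/a[2])).round(1),a.round(3),e.round(2))
        else: print(n,nm,"few",len(Q))
    fl=P[(abs(sx)<4)&(rr<20)&(rr>12)]
    if len(fl)>10: print("flange pts",len(fl),"s median",np.median((fl-F0)@A0).round(2))
    return im,P
E
python3 - <<'E'
from h import *
s=read_state();T=s["eef_pos"];print(T,s["tool_rot"],s["force"])
cupfit(T+[0,0,19],0.5,("wrist","scene","top"),tag="6")
for n in("wrist","scene","top"): nip(n)
E
```

```text
[ 398.38004274 -196.32339517  201.10279587] [ 3.14104659e+00 -1.83598941e-03 -9.37297383e-02] [ 1.07523878  0.78789577 -4.22108891]
wrist 4384 c at G height [ 403.4 -197.3  220.1] axis [-0.462  0.044  0.886] lean+ 27.6 side -0.0 err 0.22
scene 269 c at G height [ 403.1 -197.1  220.1] axis [-0.472  0.029  0.881] lean+ 28.2 side -0.9 err 1.19
top few 21
wrist stem 209 F off fixed dir [-1.4 -0.3] free: at z88 [ 463.  -202.9   88. ] [-0.491  0.016  0.871] 0.19
wrist pin 213 F off fixed dir [-1.3 -0.5] free: at z88 [ 464. -202.   88.] [-0.499  0.014  0.866] 0.21
wrist boss 1756 F off fixed dir [ 0.1 -0.1] free: at z88 [ 462.3 -190.9   88. ] [-0.424  0.591  0.687] 1.22
flange pts 925 s median 1.27
scene stem 31 F off fixed dir [-0.9  0.8] free: at z88 [ 468.8 -197.8   88. ] [-0.782 -0.547  0.298] 1.1
scene pin 27 F off fixed dir [-0.2  0.9] free: at z88 [ 463.  -197.5   88. ] [-0.459 -0.067  0.886] 0.88
scene boss 105 F off fixed dir [-0.3  0.2] free: at z88 [ 464.1 -198.7   88. ] [-0.432  0.353  0.83 ] 1.31
flange pts 38 s median -1.38
top stem few 15
top pin few 0
top boss 155 F off fixed dir [-0.4  1.5] free: at z88 [ 454.9 -192.7   88. ] [-0.675  0.382  0.632] 1.43
flange pts 77 s median 0.41
```

View pics/wrist6.png

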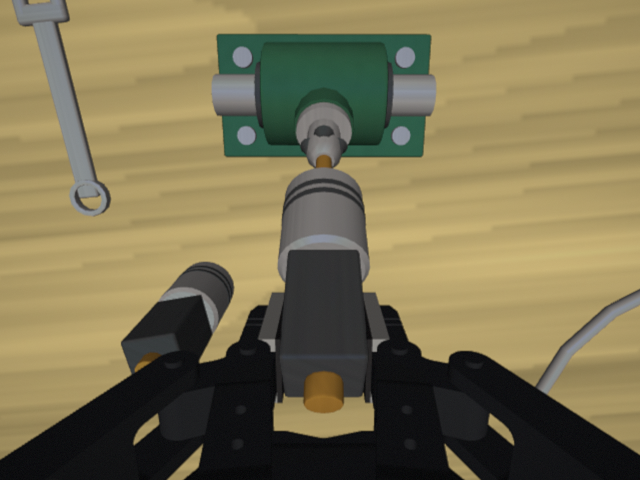

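```bash
cat >> h.py <<'E'
def rel(F=np.array([462.9,-203.1,88.5]),th=.5,quiet=0):
    s=read_state();T=s["eef_pos"];im,P=snap("wrist");G=T+[0,0,25]
    bx=np.array([np.cos(-.096),np.sin(-.096),0]);a=np.cos(th)*np.array([0,0,1.])-np.sin(th)*bx
    d=P-G;ss=d@a;rr=np.linalg.norm(np.cross(np.nan_to_num(d),a),axis=-1)
    q=P[(ss<-40)&(ss>-70)&(rr<24)&(rr>8)];c,ax,e=cylfit(q,G-50*a,a,18.);ax*=np.sign(ax[2])
    d=P-c;t=d@ax;r=np.linalg.norm(np.cross(np.nan_to_num(d),ax),axis=-1)
    w=t[(r<19)&(r>17)&(t>-45)&(t<15)];M=c+ax*np.percentile(w,1)
    h,_=np.histogram(w,bins=np.arange(-45,16,3))
    dm=M-F;S=dm@A0;lat=dm-S*A0
    print("T",T.round(1),"force",s["force"].round(1),"n",len(q),"lean",np.degrees(np.arctan2(-ax@bx,ax[2])).round(1),"side",np.degrees(ax@[.096,.995,0]).round(1),"err",e.round(2),"M",M.round(1),"S",S.round(1),"lat",lat.round(1),"pitch",s["tool_rot"][1].round(4))
    print(h);return im
E
python3 - <<'E'
from h import *
rel()
E
```

```text
T [ 397.6 -196.1  200.4] force [-0.2  0.3 -3. ] n 3776 lean 27.7 side -0.1 err 0.21 M [ 434.  -200.   159.2] S 76.0 lat [ 7.3 -0.4  4. ] pitch -0.0002
[  0   0   0   0   0   3 206 281 276 322 340 345 422 351 391 397 430 431
 457 476]
```

Request:
arm_command(deltas=[{"dx":-0.0073,"dy":0.0004,"dz":-0.004,"yaw":0,"jaw":0},{"dx":-0.0073,"dy":0.0004,"dz":-0.004,"yaw":0,"jaw":0},{"dx":-0.002,"dy":0,"dz":-0.014,"yaw":0,"jaw":0},{"dx":0.002,"dy":-0.0005,"dz":-0.021,"yaw":0,"jaw":0},{"dx":0.005,"dy":-0.001,"dz":-0.027,"yaw":0,"jaw":0},{"dx":0.0075,"dy":-0.001,"dz":-0.0312,"yaw":0,"jaw":0},{"dx":0.0099,"dy":-0.0013,"dz":-0.0356,"yaw":0,"jaw":0},{"dx":0.0099,"dy":-0.0013,"dz":-0.0356,"yaw":0,"jaw":0},{"dx":0.0099,"dy":-0.0013,"dz":-0.0356,"yaw":0,"jaw":0},{"dx":0.0099,"dy":-0.0013,"dz":-0.0356,"yaw":0,"jaw":0}])

```text
clock: 11.5
eef_pos: [407.3, -197.5, 164.9]
tool_rot: [3.141, -0.0, -0.094]
force: [-0.0, 0.4, -3.0]
width: 25.3
gripper_force: 60.0
```

```bash
python3 - <<'E'
from h import *
im=rel();cv2.imwrite("pics/w7.png",im[:,:,::-1])
im,P=nip("scene")
cv2.imwrite("pics/s7.png",cv2.resize(im[150:290,180:380,::-1],None,fx=4,fy=4,interpolation=cv2.INTER_CUBIC))
E
```

```text
T [ 407.3 -197.5  164.9] force [-0.   0.4 -3. ] n 3778 lean 27.8 side -0.1 err 0.21 M [ 443.8 -201.4  123.6] S 40.0 lat [ 0.  -0.2 -0. ] pitch -0.0003
[  0   0   0   0   0   1 219 279 271 310 339 350 434 354 385 405 418 427
 467 470]
scene stem 30 F off fixed dir [-1.8  0.6] free: at z88 [ 459.3 -207.9   88. ] [-0.1    0.578  0.81 ] 1.17
scene pin few 2
scene boss 107 F off fixed dir [-0.6 -0.5] free: at z88 [ 464.9 -198.6   88. ] [-0.369  0.387  0.845] 1.45
flange pts 43 s median -1.17
```

View pics/s7.png

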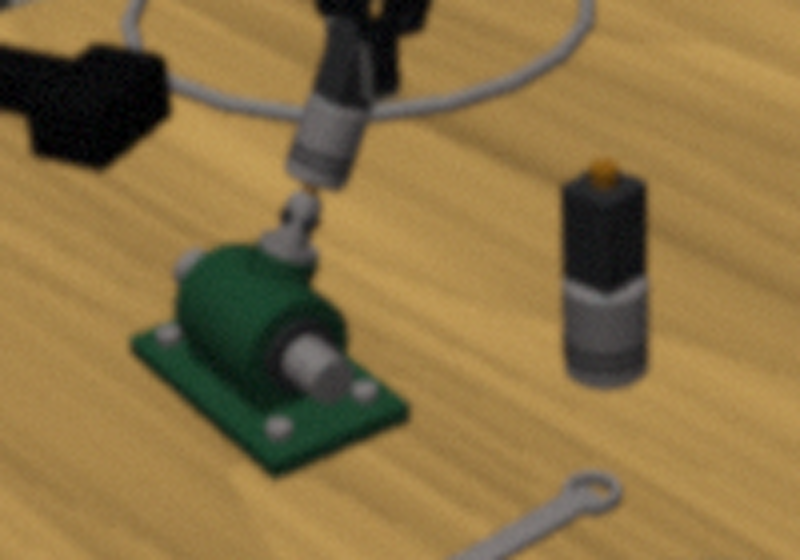

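View pics/w7.png

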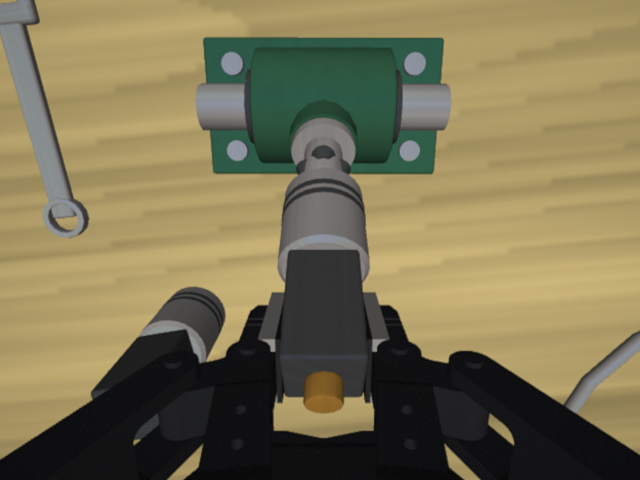

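Request:
arm_command(deltas=[{"dx":0.0019,"dy":0,"dz":-0.0035,"yaw":0,"jaw":0},{"dx":0.0038,"dy":-0.0003,"dz":-0.007,"yaw":0,"jaw":0},{"dx":0.0057,"dy":-0.0005,"dz":-0.0105,"yaw":0,"jaw":0},{"dx":0.0076,"dy":-0.0006,"dz":-0.014,"yaw":0,"jaw":0},{"dx":0.0076,"dy":-0.0006,"dz":-0.014,"yaw":0,"jaw":0},{"dx":0.0076,"dy":-0.0006,"dz":-0.014,"yaw":0,"jaw":0}])

```text
clock: 12.2
eef_pos: [414.9, -197.9, 150.5]
tool_rot: [-3.141, 0.0, -0.094]
force: [0.1, 0.0, -2.8]
width: 25.0
gripper_force: 60.0
```

```bash
python3 - <<'E'
from h import *
rel()
p=camera_params("scene");im,d=get_image("scene");E=np.linalg.inv(p["extrinsics"]);K=np.array(p["camera_matrix"])
crop=cv2.resize(im[160:260,200:320,::-1],None,fx=6,fy=6,interpolation=cv2.INTER_CUBIC).copy()
F=np.array([462.9,-203.1,88.5]);s=read_state()
def ring(c,a,r,col):
    e1=np.cross(a,[0,1,0]);e1/=np.linalg.norm(e1);e2=np.cross(a,e1);t=np.linspace(0,6.28,60)
    X=c+r*(np.cos(t)[:,None]*e1+np.sin(t)[:,None]*e2);X=X@E[:3,:3].T+E[:3,3];q=X@K.T;q=q[:,:2]/q[:,2:]
    cv2.polylines(crop,[((q-[200,160]+.5)*6).astype(np.int32)],True,col,1)
for S,r in((0,17),(4,10)): ring(F+S*A0,A0,r,(0,255,255))
M=F+24*A0;c=np.array([-.464,.045,.885])
for S in(0,46): ring(M+S*c,c,18,(0,0,255))
cv2.imwrite("pics/s8.png",crop)
E
```

```text
T [ 414.9 -197.9  150.5] force [ 0.1  0.  -2.8] n 3792 lean 27.7 side -0.1 err 0.21 M [ 451.2 -201.9  109.3] S 23.8 lat [-0.3  0.1 -0.2] pitch 0.0005
[  0   0   0   0   0   0 212 298 267 317 334 356 404 369 402 401 420 435
 458 461]
```

View pics/s8.png

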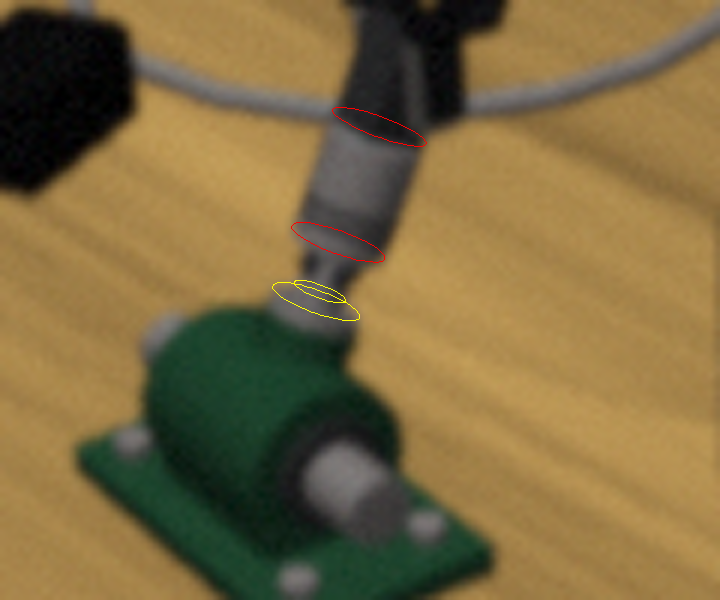

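Request:
arm_command(deltas=[{"dx":0.0014,"dy":-0.0001,"dz":-0.0026,"yaw":0,"jaw":0},{"dx":0.0029,"dy":-0.0003,"dz":-0.0053,"yaw":0,"jaw":0},{"dx":0.0043,"dy":-0.0004,"dz":-0.0079,"yaw":0,"jaw":0},{"dx":0.0057,"dy":-0.0005,"dz":-0.0105,"yaw":0,"jaw":0},{"dx":0.0067,"dy":-0.0006,"dz":-0.0123,"yaw":0,"jaw":0},{"dx":0.0067,"dy":-0.0006,"dz":-0.0123,"yaw":0,"jaw":0},{"dx":0.0067,"dy":-0.0006,"dz":-0.0123,"yaw":0,"jaw":0}])

```text
clock: 13.0
eef_pos: [421.8, -198.6, 138.0]
tool_rot: [3.141, 0.0, -0.094]
force: [-0.4, 0.0, -6.0]
width: 25.2
gripper_force: 59.8
```

```bash
python3 - <<'E'
from h import *
rel()
E
```

```text
T [ 421.8 -198.6  138. ] force [-0.4  0.  -6. ] n 3773 lean 27.8 side 0.0 err 0.21 M [ 466.3 -203.4   81.3] S -8.0 lat [-0.4  0.  -0.2] pitch 0.0001
[121 539 177 136   0   2 221 292 260 328 331 344 418 372 392 396 427 443
 434 480]
```

Request:
arm_command(deltas=[{"dx":0.0014,"dy":-0.0001,"dz":-0.0026,"yaw":0,"jaw":0},{"dx":0.0029,"dy":-0.0003,"dz":-0.0053,"yaw":0,"jaw":0},{"dx":0.0043,"dy":-0.0004,"dz":-0.0079,"yaw":0,"jaw":0},{"dx":0.0057,"dy":-0.0005,"dz":-0.0105,"yaw":0,"jaw":0},{"dx":0.0067,"dy":-0.0006,"dz":-0.0123,"yaw":0,"jaw":0},{"dx":0.0067,"dy":-0.0006,"dz":-0.0123,"yaw":0,"jaw":0},{"dx":0.0067,"dy":-0.0006,"dz":-0.0123,"yaw":0,"jaw":0}])

```text
clock: 13.75
eef_pos: [423.4, -198.7, 129.6]
tool_rot: [-3.14, 0.007, -0.096]
force: [-21.2, 4.0, 53.6]
width: 25.8
gripper_force: 68.3
```

```bash
python3 - <<'E'
from h import *
im=rel();cv2.imwrite("pics/w9.png",cv2.resize(im[80:300,220:430,::-1],None,fx=2.5,fy=2.5))
E
```

```text
T [ 423.4 -198.7  129.6] force [-21.2   4.   53.6] n 4014 lean 29.5 side 0.0 err 0.22 M [ 470.8 -203.9   73.6] S -16.9 lat [-0.2 -0.  -0.1] pitch 0.007
[195 186 168 329 412 210 188 316 307 289 425 315 463 402 408 428 451 447
 504 494]
```

View pics/w9.png

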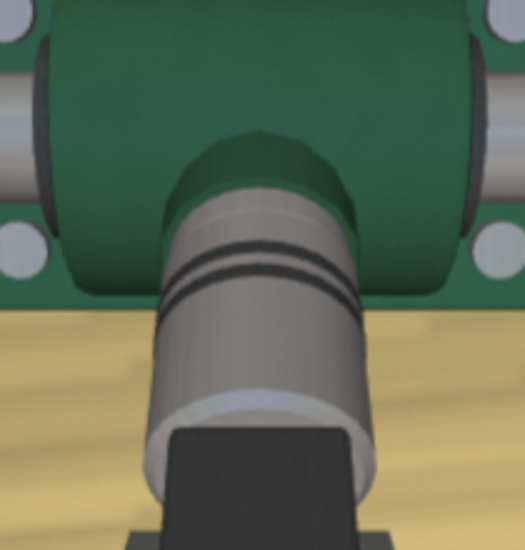

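Request:
arm_command(deltas=[{"dx":-0.0005,"dy":0,"dz":0.0009,"yaw":0,"jaw":0},{"dx":-0.001,"dy":0.0001,"dz":0.0018,"yaw":0,"jaw":0},{"dx":-0.001,"dy":0.0001,"dz":0.0018,"yaw":0,"jaw":0},{"dx":-0.001,"dy":0.0001,"dz":0.0018,"yaw":0,"jaw":0},{"dx":-0.001,"dy":0.0001,"dz":0.0018,"yaw":0,"jaw":0}])

```text
clock: 14.3
eef_pos: [423.4, -198.7, 129.7]
tool_rot: [-3.14, 0.006, -0.095]
force: [-15.1, 2.3, 31.4]
width: 25.5
gripper_force: 65.0
```

```bash
python3 - <<'E'
from h import *
im=rel()
im,P=snap("top");z=P[...,2]
for n,c,lo,hi in(("tin",(196,134),60,72),("ring",(155,198),42,50)):
    b=P[c[1]-20:c[1]+20,c[0]-20:c[0]+20].reshape(-1,3);q=b[(b[:,2]>lo)&(b[:,2]<hi)];print(n,len(q),q.mean(0).round(1) if len(q) else 0)
E
```

```text
T [ 423.4 -198.7  129.7] force [-15.1   2.3  31.4] n 4011 lean 29.5 side -0.1 err 0.22 M [ 470.8 -203.8   73.7] S -16.8 lat [-0.2  0.1 -0.1] pitch 0.006
[206 177 181 362 357 196 194 296 333 275 424 299 468 393 415 428 450 458
 480 505]
tin 539 [625.4 199.9  65.6]
ring 436 [506.  276.4  45.6]
```

```bash
python3 -c "
from cell import *
print(finish_job())"
```

```text
the job is handed in; nothing more can be done
None
```

I pushed the coupler onto the nipple until its mouth sat on the flange, and handed the job in at about 14.4 s, still gripping it and pressing it down with about 35 N; the tin and bearing ring are still standing on the turntable.

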